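# One turn of the eraser dispenser

### The job

Dispense one blue eraser: turn the flywheel of the blue machine clockwise (seen from above) by its upright crank knob through exactly one full revolution, so that the pusher makes one stroke and the wheel stops back at its home mark with the eraser in the tray, then let go. Do not touch the erasers with the gripper, never turn the wheel on into a second stroke, and leave the orange machine alone.

Things in the scene. Friction and masses are not known exactly. Their poses are not given: they have to be found in the camera images.
- blue_machine: Eraser dispenser fixed to the desk, wooden base 284 x 156 mm, level blue flywheel 130 mm across, top face 64 mm above the desk. Origin: on the desk, on the wheel's upright axis; x points from wheel to tray, z up. Clear magazine at x 109 to 141 mm, 72 mm high. Tray at x 146 to 200, y -30 to 30 mm, floor 10 and walls 28 mm high. The base, wheel and rollers round it leave the space above 72 mm free.
- blue_knob (a point): Middle of the blue wheel's crank knob: black upright cylinder, 22 mm diameter, 64 to 114 mm above the desk (this point: 92 mm), 50 mm from the wheel's axis. It spins freely on its pin, so a gripper can hold it without turning while leading it round the circle. Home is towards the machine's -x, at the white post with a red tip.
- blue_wheel (a joint): Angle of the blue flywheel, rad, not wrapped: 0 at home (pusher back), growing clockwise seen from above (white arrow); 3.14 pusher fully forward, 6.283 home again after one turn. Starts within 0.1 of 0. At angle q the knob lies 50 mm from the axis in direction (-cos q, sin q) of the machine's x, y. Stays where left; takes 1 to 3 N at the knob.
- blue_eraser: Lowest of three loose blue erasers with white sleeves stacked in the blue machine's magazine, 22 x 44 x 12 mm; origin: centre of its underside, 30 mm above the desk at the start. The pusher shoves it out under the magazine's front wall and it drops into the tray; the other two stay in the magazine.
- orange_knob (a point): Middle of the crank knob, 92 mm above the desk, of the other machine: alike, but with an orange flywheel and orange erasers. Not to be used.

How it is judged:
By the outcome, as a careful person would: the job done as asked, in the order asked, and still so for the second after the job is handed in, with the robot touching nothing.
It also fails if it takes over 48 s, if anything falls off the work surface, if the arm or the gripper's body presses on something with over 40 N, if the wrist force passes 120 N, or if a joint passes its speed limit or range.

### The arm

A 7-joint arm with a two-finger parallel gripper is mounted at the origin on the work surface. World frame = base frame: x ahead of the robot, y to its left, z up, the work surface at z = 0. Lengths are in m, angles in rad, forces in N, time in s.
With the tool pointing down it reaches from about 0.425 to 0.925 m from the base axis. Payload 6.8 kg.
Tool frame: the origin (TCP) lies at the very end of the fingers, on their centre line; the grasp point (between the pads) lies 19 mm behind it; z points along the fingers, y is the line along which they close (so a half turn about z gives the same grasp; the last joint's range is limited). The gripper opens to 85 mm and grips with 20 to 120 N. Pads are 22 mm wide; open, the fingers measure 114 mm over their backs; the gripper's body (76 mm by 85 mm) begins 54 mm behind the grasp point. The pads swing forward as they close: fully open they stand 13 mm farther back than shut.
Start: joints at [-1.34, 0.477, 0.022, 1.555, -0.011, 1.109, -0.083], TCP at [0.224, 0.637, 0.231] pointing down, gripper open.
Joint ranges: [-2.96, 2.96], [-0.34, 2.1], [-1.41, 1.46], [0.24, 2.44], [-1.37, 4.51], [0.17, 1.92], [-2.96, 2.96]. Speed limits (rad/s): [2.39, 2.39, 3.14, 3.14, 3.14, 3.14, 3.14].

### API

Orientations are given as a unit quaternion [w, x, y, z].
In Python, from station import readout, viewer, bot gives the robot as it stands. The module is installed in compiled form; this text tells all that it offers.
- The arm moves only by the shell command python3 -m handwheel 'ROWS' [FORCE]. ROWS is JSON, a list of rows, each a list of 3 entries, a list of its own where there are three numbers: the shift along the tool's x, y, z in mm, then the turn, a rotation vector about the tool's x, y, z in degrees, then the gripper command: -1 is fully open, 1 is shut, values between are in proportion. In form: [[[x, y, z], [ax, ay, az], grip], ...]. A call has 1 to 20 rows; each row is the pose to reach, as a shift and turn from the pose commanded when the call began, along the tool's axes at that moment; what a row does not reach only later rows make up. A row lasts 1/12 s, in which the tool goes at most 41.7 mm and 7.16 degrees, less where a joint would pass 70% of its speed; a pose out of reach is approached as far as the arm can. A call with a gripper value outside its range is refused whole. The fingers move at their own pace and stop on an object; FORCE is the grip in N (left out, the last holds). Time passes only in rows, so rows that repeat a pose let the fingers close. It gives the time, the measured TCP pose, the force and the opening at its end, in the units of the state.
- readout.get_obs(): the state, without advancing time (a new reading comes with each control period).
- viewer.read_camera(name): name is "scene" or "top" or "wrist"; returns a dict with "frame" (400x640x3 uint8, red, green, blue), "fx", "fy", "cx", "cy" (pixels), "rvec" (rotation vector, rad) and "tvec" (3), from world to camera coordinates, as OpenCV has them; the wrist camera has in their place "tool_from_camera" (4x4, takes a point from camera to tool coordinates, whose origin is the TCP and whose axes are the flange's). Camera axes: x right, y down, z forward; pixel columns grow to the right and rows downward; lengths in m; the calibration is good to about 2 mm. A picture is of the moment at which its call begins: read the wrist's pose just before it. There is no depth.
- bot.hand_in(): hands the job in, once; it reports no verdict.
Trained networks look in a picture, given as the dict that the camera call returned (one of the last four; its "shot" number tells which), for a name from the list of things; names that differ only in an ending like _2 or _b are one class to them, and where a whole thing is asked for, a point or a joint stands for the part that bears it (a point fixed in the world has none). Each returns a list of dicts, best first, with "score" (0 to 1); they miss things now and then, are a little off and sometimes report something else, mostly with a low value. They report only what shows in the picture. A call takes as long as a camera call.
- viewer.search_frame(picture, target): "rect" ([centre column, centre row, width, height] in pixels, round what is visible of it).
- viewer.outline_of(picture, target): "mask" (400x640 bool, what is visible of it) and "rect" ([centre column, centre row, width, height] in pixels, round what is visible of it).
The state is a dict: "t": time; "q": joint angles; "joint_vel": joint speeds; "joint_torque": joint torques, N m; "eef_pos": TCP position; "tool_rot": TCP orientation; "contact_force": force on the tool from outside, world axes, zero at the start; "torque": the same for the moment, N m; "gripper_width": opening from 0.0 (shut) to 1.0 (fully open).
Only numpy, scipy, OpenCV 4.12 (cv2) and the standard library are available. Lean on these libraries where they do the work, as an engineer would, in place of code of your own. Each camera call takes 0.05 s, during which the arm holds its last target. There are 200 camera calls.

## Working session

There is one attempt and no reset: what is moved stays moved. The work goes in short steps, Python scripts to look and compute and a shell command to move; the robot and the scene stay as the last step left them, time stands still between calls to the robot, and variables do not carry over. Pictures are saved under pics/ and viewed, on a budget of 10 in all, crops included, one or two more only if the job needs it, and the job is handed in when it is done.

```bash
mkdir -p pics; cat > h.py <<'E'
import numpy as np, cv2
from scipy.spatial.transform import Rotation as R
from station import readout, viewer, bot
def save(p,n): cv2.imwrite('pics/'+n,p['frame'][:,:,::-1])
def ray(p,uv,tool=None):
    d=np.array([(uv[0]-p['cx'])/p['fx'],(uv[1]-p['cy'])/p['fy'],1.])
    if 'rvec' in p:
        M=cv2.Rodrigues(np.array(p['rvec'],float))[0]; t=np.array(p['tvec']).ravel()
        return -M.T@t, M.T@d
    T=np.array(p['tool_from_camera']); pos,Rt=tool
    return pos+Rt@T[:3,3], Rt@T[:3,:3]@d
def atz(r,z): o,d=r; return o+d*(z-o[2])/d[2]
def tri(rs):
    A=0;b=0
    for o,d in rs:
        d=d/np.linalg.norm(d); P=np.eye(3)-np.outer(d,d); A=A+P; b=b+P@o
    x=np.linalg.solve(A,b); return x,[np.linalg.norm(np.cross(x-o,d/np.linalg.norm(d))) for o,d in rs]
def proj(p,X):
    return cv2.projectPoints(np.array([X],float),np.array(p['rvec'],float),np.array(p['tvec'],float),np.array([[p['fx'],0,p['cx']],[0,p['fy'],p['cy']],[0,0,1.]]),None)[0].ravel()
def pose():
    o=readout.get_obs(); w=o['tool_rot']; return np.array(o['eef_pos']),R.from_quat([w[1],w[2],w[3],w[0]]).as_matrix(),o
E
python3 - <<'E'
from h import *
np.set_printoptions(precision=4,suppress=True)
pos,Rt,o=pose(); print(o['t'],pos,Rt)
for c in ('scene','top'):
    p=viewer.read_camera(c); save(p,c+'1.png')
    for n in ('blue_machine','blue_knob','blue_wheel','blue_eraser','orange_knob'):
        for d in viewer.search_frame(p,n)[:3]: print(c,n,round(d['score'],2),np.round(d['rect'],1), atz(ray(p,d['rect'][:2]),.092))
E
```

```text
0.0 [0.2241 0.6361 0.2304] [[-0.9432  0.3323 -0.0005]
 [ 0.3323  0.9432 -0.0017]
 [-0.0001 -0.0018 -1.    ]]
scene blue_machine 0.8 [420.5 224.2 113.2 148.7] [0.6759 0.158  0.092 ]
scene blue_knob 0.54 [408.9 167.3  17.9  27.4] [0.4982 0.1708 0.092 ]
scene blue_wheel 0.67 [416.3 186.8  67.6  63.5] [0.5672 0.1721 0.092 ]
scene blue_eraser 0.61 [443.6 248.3  26.5   2.8] [0.7331 0.1813 0.092 ]
scene orange_knob 0.86 [197.8 173.7  20.2  28. ] [ 0.5257 -0.2351  0.092 ]
scene orange_knob 0.5 [413.6 188.4  66.4  64.4] [0.5725 0.1662 0.092 ]
top blue_machine 0.63 [240.1 199.8  81.5 139.2] [0.5763 0.1663 0.092 ]
top blue_knob 0.72 [236.4 246.6  16.3  10.8] [0.4853 0.1719 0.092 ]
top blue_wheel 0.8 [233.6 224.6  69.1  65.5] [0.5278 0.1781 0.092 ]
top orange_knob 0.51 [451.5 227.1  15.4   8.2] [ 0.5153 -0.2431  0.092 ]
top orange_knob 0.43 [238.8 199.4  78.3 138.1] [0.5771 0.1689 0.092 ]
```

View pics/scene1.png

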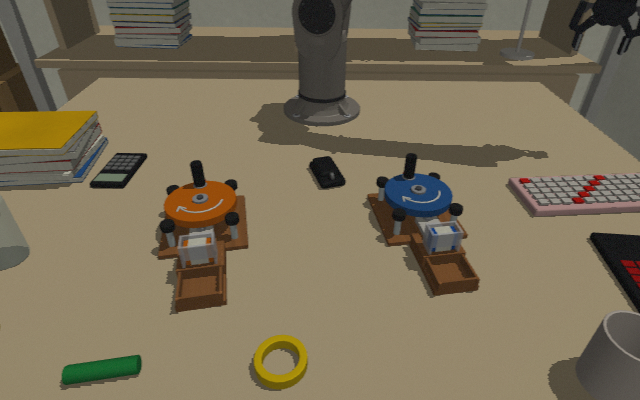

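View pics/top1.png

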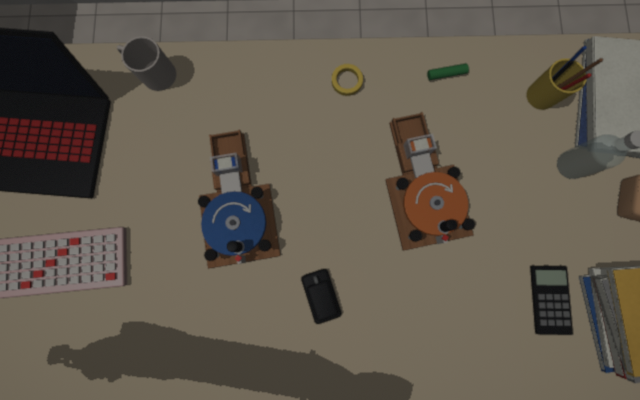

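The scene shows the blue machine at right: hub near (418,189), knob (409,167), tray (446,272). In the top view the hub is near (232,222), the knob (236,246) and the tray (229,148).

```bash
python3 - <<'E'
from h import *
np.set_printoptions(precision=4,suppress=True)
pos,Rt,o=pose()
s=viewer.read_camera('scene');t=viewer.read_camera('top')
hub,e=tri([ray(s,(418.5,188.5)),ray(t,(232.5,222.5))]);print('hub',hub,e)
kn,e=tri([ray(s,(408.9,167.3)),ray(t,(236.4,246.6))]);print('knob',kn,e)
for n,p in(('s',s),('t',t)):
    m=viewer.outline_of(p,'blue_wheel')[0]['mask'].astype(np.uint8)
    c=max(cv2.findContours(m,0,2)[0],key=len); E=cv2.fitEllipse(cv2.convexHull(c)); print(n,E,atz(ray(p,E[0]),.064))
c=np.array([hub[0],hub[1],.25])
k=np.array([kn[0],kn[1],.25])
print('to hub (tool mm)',Rt.T@(c-pos)*1e3,'to knob',Rt.T@(k-pos)*1e3)
print('tool cam',viewer.read_camera('wrist')['tool_from_camera'])
# tray corners guess direction
print(atz(ray(t,(229,150)),.028)-hub)
E
```

```text
hub [0.5345 0.1864 0.0663] [np.float64(7.372107323060543e-05), np.float64(7.3721073230629e-05)]
knob [0.4857 0.1738 0.0844] [np.float64(0.00019444567657456478), np.float64(0.0001944456765746067)]
s ((416.1009521484375, 187.47898864746094), (62.086708068847656, 72.98771667480469), 131.79344177246094) [0.5276 0.1833 0.064 ]
t ((233.7753143310547, 222.84738159179688), (63.102928161621094, 64.6332015991211), 50.646568298339844) [0.534  0.1844 0.064 ]
to hub (tool mm) [-442.1574 -321.5988  -18.6734] to knob [-400.2722 -349.6867  -18.676 ]
tool cam [[-0.0002 -0.9442 -0.3294  0.0846]
 [ 1.      0.0003 -0.0015 -0.0007]
 [ 0.0015 -0.3294  0.9442 -0.1432]
 [ 0.      0.      0.      1.    ]]
[ 0.1621  0.02   -0.0383]
```

```bash
python3 -m handwheel '[[[-15,-13,-1],[0,0,-1],-1],[[-40,-35,-4],[0,0,-4],-1],[[-70,-61,-8],[0,0,-7],-1],[[-100,-88,-12],[0,0,-10],-1],[[-130,-114,-15],[0,0,-13],-1],[[-160,-140,-19],[0,0,-16],-1],[[-190,-166,-19],[0,0,-19],-1],[[-220,-192,-19],[0,0,-22],-1],[[-250,-219,-19],[0,0,-24],-1],[[-280,-245,-19],[0,0,-26],-1],[[-310,-271,-19],[0,0,-26],-1],[[-340,-297,-19],[0,0,-26],-1],[[-370,-323,-19],[0,0,-26],-1],[[-390,-341,-19],[0,0,-26],-1],[[-400,-350,-19],[0,0,-26],-1],[[-400,-350,-19],[0,0,-26],-1],[[-400,-350,-19],[0,0,-26],-1]]'
cat > look.py <<'E'
from h import *
import sys
np.set_printoptions(precision=4,suppress=True)
pos,Rt,o=pose(); p=viewer.read_camera('wrist'); save(p,sys.argv[1]+'.png')
print(o['t'],pos,'toolx yaw',np.degrees(np.arctan2(Rt[1,0],Rt[0,0])),'\n',Rt, p['fx'])
for n,z in (('blue_knob',.092),('blue_wheel',.064),('blue_machine',.02),('blue_eraser',.08)):
    for d in viewer.outline_of(p,n)[:2]:
        m=d['mask'].astype(np.uint8); c=max(cv2.findContours(m,0,1)[0],key=len); u=d['rect'][:2]
        if n=='blue_wheel': u=cv2.fitEllipse(cv2.convexHull(c))[0]
        print(n,round(d['score'],2),np.round(d['rect'],1),np.round(u,1),atz(ray(p,u,(pos,Rt)),z))
E
python3 look.py w1
```

```text
t: 2.27
eef_pos: [0.4854, 0.1734, 0.2504]
tool_rot: [0.0, -0.057, 0.998, 0.0]
contact_force: [-0.1, 0.1, -0.0]
gripper_width: 1.003
2.2667 [0.4854 0.1734 0.2504] toolx yaw -173.50545990800038 
 [[-0.9936 -0.1131  0.0001]
 [-0.1131  0.9936  0.0005]
 [-0.0001  0.0004 -1.    ]] 359.429142791854
blue_knob 0.77 [326.9 185.2  22.2  40.4] [326.9 185.2] [0.4879 0.1739 0.092 ]
blue_wheel 0.75 [332.4 220.6 130.3 121. ] [331.3 219.4] [0.5302 0.1833 0.064 ]
blue_machine 0.75 [330.3 249.4 148.  227.2] [330.3 249.4] [0.5845 0.1892 0.02  ]
blue_eraser 0.32 [331.8 221.4 133.3 123.1] [331.8 221.4] [0.5259 0.183  0.08  ]
```

View pics/w1.png

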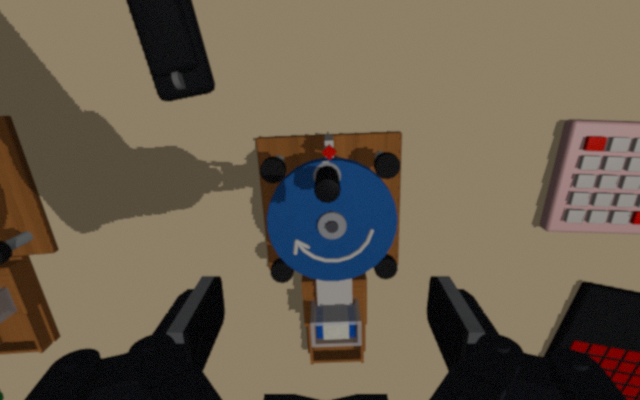

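The wrist view shows the hub at (332,226), the knob's top circle at (327,188), the rollers at (273,168), (386,165), (282,269) and (386,266), the post tip at (330,153), and the tray end at (336,358).

```bash
python3 - <<'E'
from h import *
np.set_printoptions(precision=4,suppress=True)
pos,Rt,o=pose();p=viewer.read_camera('wrist');t=(pos,Rt)
W=lambda u,z:atz(ray(p,u,t),z)
hub=W((332,226),.066);kt=W((327,188),.114);r=[W(u,.072) for u in((273,168),(386,165),(282,269),(386,266))]
tr=W((336,358),.028);post=W((330,153),.07)
print('hub',hub,'knobtop',kt,'tray',tr,'post',post,'\nrollers',np.array(r),np.mean(r,0))
yaw=lambda d:np.degrees(np.arctan2(d[1],d[0]))
print('yaw tray',yaw(tr-hub),'post',yaw(hub-post),'roll',yaw(r[2]+r[3]-r[0]-r[1]),'knob',yaw(hub-kt),np.linalg.norm((hub-kt)[:2]))
s=viewer.read_camera('scene');tp=viewer.read_camera('top')
print('hub3',tri([ray(p,(332,226),t),ray(s,(418.5,188.5)),ray(tp,(232.5,222.5))]))
ks=viewer.search_frame(s,'blue_knob')[:2];kt_=viewer.search_frame(tp,'blue_knob')[:2];print([(d['score'],d['rect']) for d in ks+kt_])
E
```

```text
hub [0.5355 0.1865 0.066 ] knobtop [0.4831 0.1751 0.114 ] tray [0.7297 0.2163 0.028 ] post [0.4629 0.1756 0.07  ] 
rollers [[0.4824 0.1254 0.072 ]
 [0.4675 0.2276 0.072 ]
 [0.5856 0.1417 0.072 ]
 [0.5698 0.2454 0.072 ]] [0.5263 0.185  0.072 ]
yaw tray 8.732632937932797 post 8.544323130301262 roll 9.436169500298362 knob 12.259977014160048 0.05359530478763584
hub3 (array([0.5348, 0.1863, 0.0666]), [np.float64(0.0003617412546267435), np.float64(0.0001806285006664466), np.float64(0.00036108516220934283)])
[(0.66, [407.9, 167.3, 10.0, 24.2])]
```

```bash
python3 -m handwheel '[[[0,1,20],[0,0,0],-1],[[0,1,55],[0,0,0],-1],[[0,1,90],[0,0,0],-1],[[0,1,120],[0,0,0],-1],[[0,1,145],[0,0,0],-1],[[0,1,162],[0,0,0],-1],[[0,1,170],[0,0,0],-1],[[0,1,170],[0,0,0],-1],[[0,1,170],[0,0,0],-1]]' 30 && python3 look.py w2
```

```text
t: 3.52
eef_pos: [0.4855, 0.1747, 0.0807]
tool_rot: [0.0, -0.057, 0.998, 0.0]
contact_force: [-0.8, 0.8, 0.4]
gripper_width: 1.0
3.5167 [0.4855 0.1747 0.0807] toolx yaw -173.41373286486402 
 [[-0.9934 -0.1147  0.0001]
 [-0.1147  0.9934  0.    ]
 [-0.0001  0.     -1.    ]] 359.429142791854
blue_knob 0.93 [326.5 298.8  55.7 105.2] [326.5 298.8] [0.4893 0.1747 0.092 ]
blue_wheel 0.62 [330.7 311.9 234.2 176.2] [333.8 329.1] [0.5264 0.1829 0.064 ]
blue_machine 0.6 [332.4 284.5 264.4 229.8] [332.4 284.5] [0.5262 0.183  0.02  ]
```

View pics/w2.png

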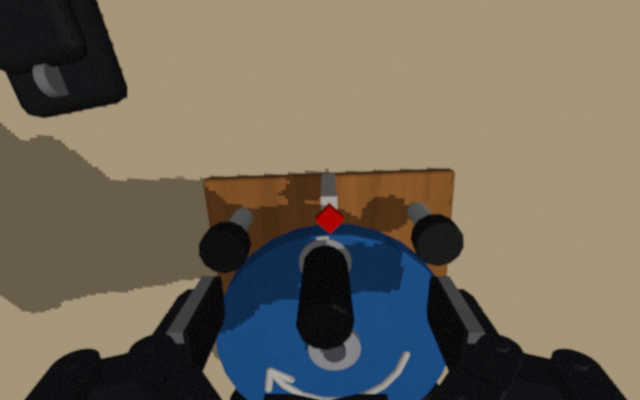

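The knob stands centred between the open fingers, with its base at (325,262), its top at (325,322), the hub at (334,348), and the post tip at (330,219). I'll close on it.

```bash
python3 -m handwheel '[[[0,0,0],[0,0,0],0],[[0,0,0],[0,0,0],0.3],[[0,0,0],[0,0,0],0.5],[[0,0,0],[0,0,0],1],[[0,0,0],[0,0,0],1],[[0,0,0],[0,0,0],1],[[0,0,0],[0,0,0],1],[[0,0,0],[0,0,0],1],[[0,0,0],[0,0,0],1],[[0,0,0],[0,0,0],1]]' 30
python3 - <<'E'
from h import *
np.set_printoptions(precision=4,suppress=True)
pos,Rt,o=pose();p=viewer.read_camera('wrist');t=(pos,Rt);save(p,'w3.png')
W=lambda u,z:atz(ray(p,u,t),z)
print(pos,o['contact_force'],o['gripper_width'])
hub=W((334,348),.066); print('from w2: knob top',W((325,322),.114),'base',W((325,262),.064),'hub',hub,'post',W((330,219),.07))
# circle plan, hub H, machine yaw
H=np.array([.5348,.1863]); K=pos[:2]; d=K-H
print('r',np.linalg.norm(d),'q',8.8-np.degrees(np.arctan2(-d[1],-d[0])))
print(viewer.search_frame(p,'blue_knob')[:1])
E
```

```text
t: 4.6
eef_pos: [0.4851, 0.1746, 0.0804]
tool_rot: [-0.0, -0.057, 0.998, 0.0]
contact_force: [-1.9, -0.2, 3.1]
gripper_width: 0.249
[0.4851 0.1746 0.0804] [-1.9355 -0.1977  3.1282] 0.24881464884900859
from w2: knob top [0.484  0.1734 0.114 ] base [0.4864 0.1735 0.064 ] hub [0.5364 0.1842 0.066 ] post [0.4609 0.1729 0.07  ]
r 0.051014996134065634 q -4.470140513776567
[{'rect': [326.4, 299.9, 56.3, 106.7], 'score': 0.93}]
```

View pics/w3.png

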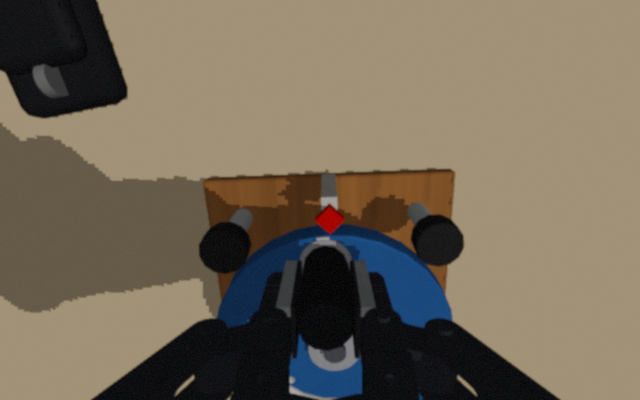

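The gripper holds the knob at an opening of about 21 mm, and the radius from the hub is 51 mm, as it should be. Next I work out the circle.

```bash
python3 - <<'E'
import numpy as np
p=lambda q:50*np.array([np.cos(np.radians(q-2.25)),np.sin(np.radians(q-2.25))])
for a,b in((-4.5,90),(90,225),(225,360)):
    print(a,[(float(round(q)),*map(float,np.round(p(q)-p(a),1))) for q in np.linspace(a,b,int((b-a)/9)+1)[1:]])
E
```

```text
-4.5 [(5.0, 0.3, 8.2), (14.0, -0.8, 16.4), (24.0, -3.2, 24.3), (33.0, -6.8, 31.7), (43.0, -11.6, 38.3), (52.0, -17.5, 44.2), (62.0, -24.2, 48.9), (71.0, -31.6, 52.5), (81.0, -39.5, 54.8), (90.0, -47.7, 55.8)]
90 [(99.0, -7.8, -0.3), (108.0, -15.5, -1.8), (117.0, -22.9, -4.6), (126.0, -29.7, -8.4), (135.0, -35.9, -13.2), (144.0, -41.2, -19.0), (153.0, -45.6, -25.5), (162.0, -48.9, -32.7), (171.0, -51.0, -40.2), (180.0, -51.9, -48.0), (189.0, -51.6, -55.8), (198.0, -50.1, -63.5), (207.0, -47.4, -70.9), (216.0, -43.5, -77.7), (225.0, -38.7, -83.9)]
225 [(234.0, 5.8, -5.3), (243.0, 12.3, -9.7), (252.0, 19.4, -13.0), (261.0, 27.0, -15.1), (270.0, 34.8, -16.0), (279.0, 42.6, -15.7), (288.0, 50.3, -14.2), (297.0, 57.6, -11.5), (306.0, 64.5, -7.6), (315.0, 70.7, -2.8), (324.0, 76.0, 3.0), (333.0, 80.3, 9.5), (342.0, 83.6, 16.6), (351.0, 85.8, 24.2), (360.0, 86.7, 32.0)]
```

```bash
python3 -m handwheel '[[[0.3,8.2,0],[0,0,0],1],[[-0.8,16.4,0],[0,0,0],1],[[-3.2,24.3,0],[0,0,0],1],[[-6.8,31.7,0],[0,0,0],1],[[-11.6,38.3,0],[0,0,0],1],[[-17.5,44.2,0],[0,0,0],1],[[-24.2,48.9,0],[0,0,0],1],[[-31.6,52.5,0],[0,0,0],1],[[-39.5,54.8,0],[0,0,0],1],[[-47.7,55.8,0],[0,0,0],1],[[-47.7,55.8,0],[0,0,0],1],[[-47.7,55.8,0],[0,0,0],1]]'
python3 - <<'E'
from h import *
pos,Rt,o=pose();p=viewer.read_camera('top');save(p,'t2.png')
d=pos[:2]-[.5348,.1863];print(pos,d,np.hypot(*d),8.8-np.degrees(np.arctan2(-d[1],-d[0])))
E
```

```text
t: 5.7
eef_pos: [0.5275, 0.2348, 0.0804]
tool_rot: [0.0, -0.057, 0.998, -0.001]
contact_force: [3.1, -5.4, 4.7]
gripper_width: 0.244
[0.52752459 0.23475869 0.08039706] [-0.00727541  0.04845869] 0.04900180128102193 90.26159657133375
```

```bash
python3 -m handwheel '[[[-7.8,-0.6,0],[0,0,0],1],[[-15.5,-2.3,0],[0,0,0],1],[[-22.9,-5.2,0],[0,0,0],1],[[-29.7,-9.0,0],[0,0,0],1],[[-35.9,-14,0],[0,0,0],1],[[-41.2,-20,0],[0,0,0],1],[[-45.6,-26.5,0],[0,0,0],1],[[-48.9,-33.7,0],[0,0,0],1],[[-51,-41.2,0],[0,0,0],1],[[-51.9,-49,0],[0,0,0],1],[[-51.9,-49,0],[0,0,0],1]]'
python3 - <<'E'
from h import *
pos,Rt,o=pose();p=viewer.read_camera('scene');save(p,'s2.png')
d=pos[:2]-[.5348,.1863];print(pos,d,np.hypot(*d),8.8-np.degrees(np.arctan2(-d[1],-d[0])),'yaw',np.degrees(np.arctan2(Rt[1,0],Rt[0,0])))
E
```

```text
t: 6.67
eef_pos: [0.5835, 0.1925, 0.0804]
tool_rot: [-0.0, -0.057, 0.998, 0.0]
contact_force: [-1.1, -1.1, 5.6]
gripper_width: 0.246
[0.58347891 0.19253895 0.0804211 ] [0.04867891 0.00623895] 0.04907709354183265 181.49648404296858 yaw -173.45997817422116
```

View pics/s2.png

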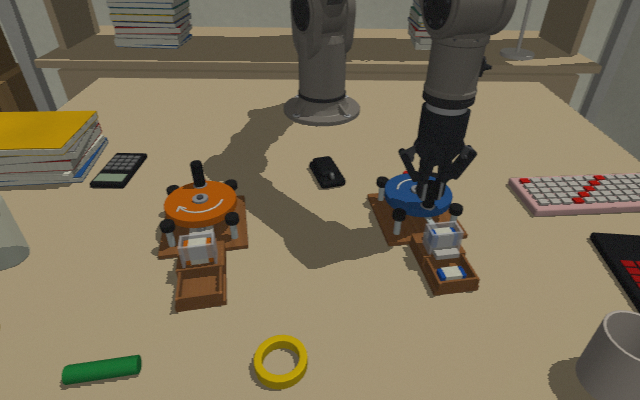

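The eraser is in the tray at (452,272). The arm positions on the circle put the hub at about (0.534, 0.1855). I'll go on to about 345° and look before finishing.

```bash
python3 - <<'E'
import numpy as np
p=lambda q:50*np.array([np.cos(np.radians(q-2.25)),np.sin(np.radians(q-2.25))])
print([tuple(map(float,np.round(p(q)-p(180.75),1))) for q in np.linspace(180.75,345,19)[1:]])
E
```

```text
[(0.4, -7.9), (2.1, -15.7), (5.0, -23.1), (9.0, -30.0), (14.1, -36.1), (20.1, -41.4), (26.8, -45.6), (34.1, -48.7), (41.8, -50.6), (49.8, -51.3), (57.7, -50.7), (65.4, -48.9), (72.8, -45.8), (79.5, -41.6), (85.6, -36.4), (90.7, -30.3), (94.8, -23.5), (97.7, -16.1)]
```

```bash
python3 -m handwheel '[[[0.4,-7.9,0],[0,0,0],1],[[2.1,-15.7,0],[0,0,0],1],[[5,-23.1,0],[0,0,0],1],[[9,-30,0],[0,0,0],1],[[14.1,-36.1,0],[0,0,0],1],[[20.1,-41.4,0],[0,0,0],1],[[26.8,-45.6,0],[0,0,0],1],[[34.1,-48.7,0],[0,0,0],1],[[41.8,-50.6,0],[0,0,0],1],[[49.8,-51.3,0],[0,0,0],1],[[57.7,-50.7,0],[0,0,0],1],[[65.4,-48.9,0],[0,0,0],1],[[72.8,-45.8,0],[0,0,0],1],[[79.5,-41.6,0],[0,0,0],1],[[85.6,-36.4,0],[0,0,0],1],[[90.7,-30.3,0],[0,0,0],1],[[94.8,-23.5,0],[0,0,0],1],[[97.7,-16.1,0],[0,0,0],1],[[97.7,-16.1,0],[0,0,0],1]]'
python3 - <<'E'
from h import *
pos,Rt,o=pose();p=viewer.read_camera('wrist');save(p,'w4.png')
d=pos[:2]-[.534,.1855];print(pos,np.hypot(*d),8.8-np.degrees(np.arctan2(-d[1],-d[0])))
for y in(8,8.8,9.6):
    g=np.array([.534,.1855])-.05*np.array([np.cos(np.radians(y)),np.sin(np.radians(y))]); print(y,g,'tool shift',(Rt.T@np.r_[g-pos[:2],0])*1e3)
E
```

```text
t: 8.3
eef_pos: [0.487, 0.168, 0.0803]
tool_rot: [-0.0, -0.059, 0.998, 0.001]
contact_force: [0.1, 1.1, 7.2]
gripper_width: 0.249
[0.4869634  0.16798713 0.08033823] 0.05019105881607307 -11.621519548201555
8 [0.4844866  0.17854134] tool shift [ 1.22015466 10.77204717  0.01328659]
8.8 [0.48458858 0.17785071] tool shift [ 1.19998578 10.07421302  0.01246618]
9.6 [0.4847002  0.17716156] tool shift [1.17007558 9.3767285  0.0116395 ]
```

View pics/w4.png

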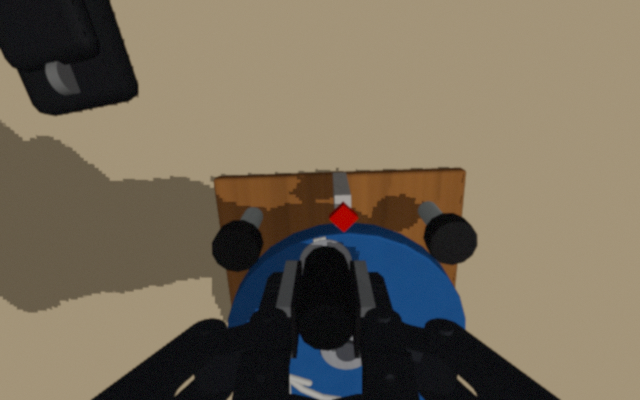

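The wheel stands about 12° short of home: the wheel's white mark is at (320,240) and the post tip at (343,217). I'll finish the turn.

```bash
python3 -m handwheel '[[[0.6,3.5,0],[0,0,0],1],[[1,7,0],[0,0,0],1],[[1.2,10,0],[0,0,0],1],[[1.2,10,0],[0,0,0],1],[[1.2,10,0],[0,0,0],1],[[1.2,10,0],[0,0,0],1]]'
python3 - <<'E'
from h import *
pos,Rt,o=pose();p=viewer.read_camera('wrist');save(p,'w5.png')
c=cv2.resize(p['frame'][130:400,180:500],None,fx=2.2,fy=2.2,interpolation=2)[:,:,::-1];cv2.imwrite('pics/w5c.png',c)
d=pos[:2]-[.534,.1855];print(pos,np.hypot(*d),8.8-np.degrees(np.arctan2(-d[1],-d[0])))
E
```

```text
t: 8.85
eef_pos: [0.4848, 0.1764, 0.0804]
tool_rot: [-0.001, -0.058, 0.998, 0.0]
contact_force: [-1.7, 0.4, 8.9]
gripper_width: 0.246
[0.48477787 0.17640848 0.08035538] 0.050054709810475634 -1.6648111271707453
```

View pics/w5c.png

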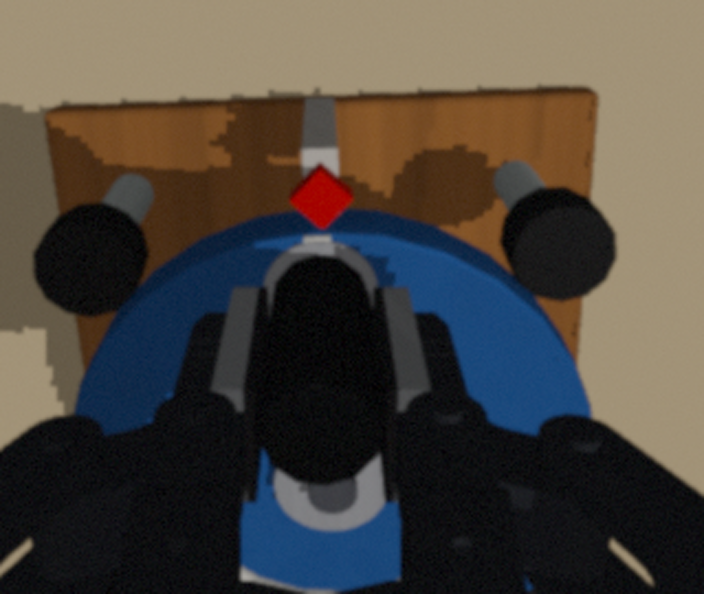

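The wheel's mark is at (317,241) in the crop, just left of the post tip (321,195); the hub is at (332,490). I'll measure what angle is left.

```bash
python3 - <<'E'
from h import *
np.set_printoptions(precision=4,suppress=True)
pos,Rt,o=pose();p=viewer.read_camera('wrist');t=(pos,Rt)
W=lambda u,v,z:atz(ray(p,(180+u/2.2,130+v/2.2),t),z)
hub=W(332,490,.066);mk=W(317.5,241,.064);a=W(91,258,.072);b=W(559,243,.072)
e1=W(47,110,.018);e2=W(596,92,.018)
yaw=lambda d:np.degrees(np.arctan2(d[1],d[0]))
print('hub',hub,'mark',mk,np.hypot(*(hub-mk)[:2]),'mark yaw',yaw(hub-mk),'from fixed hub',yaw(np.array([.534,.1855])-mk[:2]))
print('rollers across yaw',yaw(b-a)-90,'mid->hub',yaw(hub-(a+b)/2),'base edge',yaw(e2-e1)-90)
for z in(.064,.068,.072,.08): print('post',z,W(321,195,z),yaw(hub-W(321,195,z)))
print('post foot',W(320,100,.018),yaw(hub-W(320,100,.018)))
E
```

```text
hub [0.5392 0.1847 0.066 ] mark [0.4738 0.1736 0.064 ] 0.0663314994404237 mark yaw 9.676630904921746 from fixed hub 11.196500352856159
rollers across yaw 8.68343209416281 mid->hub 8.405217541835071 base edge 8.585244336584708
post 0.064 [0.4629 0.1731 0.064 ] 8.677667341426128
post 0.068 [0.4613 0.1729 0.068 ] 8.639548250836693
post 0.072 [0.4598 0.1727 0.072 ] 8.602916070377225
post 0.08 [0.4567 0.1724 0.08  ] 8.53377761233431
post foot [0.4537 0.1718 0.018 ] 8.620102520851045
```

Measured two ways, the wheel is about 1.5° short, i.e. about 1.3 mm at the knob. I'll nudge it on.

```bash
python3 -m handwheel '[[[0,0.7,0],[0,0,0],1],[[0,1.3,0],[0,0,0],1],[[0,1.3,0],[0,0,0],1],[[0,1.3,0],[0,0,0],1],[[0,1.3,0],[0,0,0],1]]'
python3 - <<'E'
from h import *
pos,Rt,o=pose()
d=pos[:2]-[.534,.1855];print(pos,np.hypot(*d),8.65-np.degrees(np.arctan2(-d[1],-d[0])))
E
```

```text
t: 9.37
eef_pos: [0.4847, 0.177, 0.0803]
tool_rot: [-0.001, -0.058, 0.998, -0.0]
contact_force: [-1.5, -0.6, 8.8]
gripper_width: 0.249
[0.48468553 0.17703407 0.08034599] 0.05003587883993074 -1.0911435605794004
```

```bash
python3 -m handwheel '[[[0,0.8,0],[0,0,0],1],[[0,0.8,0],[0,0,0],1],[[0,0.8,0],[0,0,0],1],[[0,0,0],[0,0,0],0.4],[[0,-0.5,0],[0,0,0],0],[[0,-0.5,0],[0,0,0],-0.5],[[0,-0.5,0],[0,0,0],-1],[[0,-0.5,0],[0,0,0],-1],[[0,-0.5,0],[0,0,0],-1]]'
python3 - <<'E'
from h import *
pos,Rt,o=pose();p=viewer.read_camera('wrist');save(p,'w6.png')
c=cv2.resize(p['frame'][130:400,180:500],None,fx=2.2,fy=2.2,interpolation=2)[:,:,::-1];cv2.imwrite('pics/w6c.png',c);print(pos)
E
```

```text
t: 10.12
eef_pos: [0.4854, 0.1762, 0.0801]
tool_rot: [-0.0, -0.058, 0.998, -0.0]
contact_force: [0.8, 0.5, 0.0]
gripper_width: 0.982
[0.48540149 0.17617864 0.08005602]
```

View pics/w6c.png

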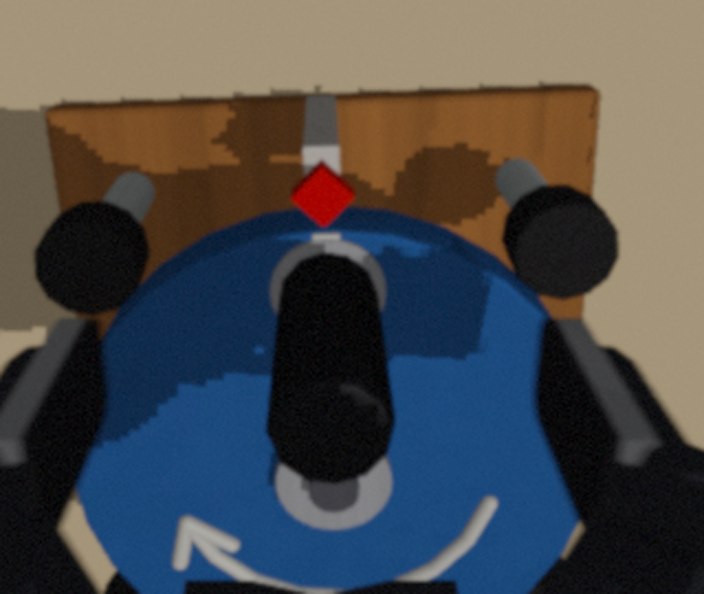

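After the release, the mark is at (326,238), the post tip at (322,195), and the hub at (333,488). I'll check the angle and then lift off.

```bash
python3 - <<'E'
from h import *
pos,Rt,o=pose();p=viewer.read_camera('wrist');t=(pos,Rt)
W=lambda u,v,z:atz(ray(p,(180+u/2.2,130+v/2.2),t),z)
hub=W(333,488,.066);mk=W(326,238,.064);a=W(92,258,.072);b=W(561,242,.072);yaw=lambda d:np.degrees(np.arctan2(d[1],d[0]))
print('mark',yaw(hub-mk),'rollers',yaw(b-a)-90,yaw(hub-(a+b)/2),'post',yaw(hub-W(322.5,195,.07)))
E
python3 -m handwheel '[[[0,0,-10],[0,0,0],-1],[[0,0,-35],[0,0,0],-1],[[0,0,-70],[0,0,0],-1],[[0,0,-105],[0,0,0],-1],[[0,0,-140],[0,0,0],-1],[[0,0,-165],[0,0,0],-1],[[0,0,-170],[0,0,0],-1],[[0,0,-170],[0,0,0],-1]]'
python3 - <<'E'
from h import *
pos,Rt,o=pose();p=viewer.read_camera('wrist');save(p,'w7.png')
print(pos); c=p['frame'][100:400,200:460]; cv2.imwrite('pics/w7c.png',cv2.resize(c,None,fx=2,fy=2,interpolation=2)[:,:,::-1])
E
```

```text
mark 8.20497004003454 rollers 8.77425522212124 8.313598375779145 post 8.525345632044148
t: 10.88
eef_pos: [0.4868, 0.1766, 0.253]
tool_rot: [0.002, -0.057, 0.998, 0.001]
contact_force: [-0.8, -0.1, -0.6]
gripper_width: 0.998
[0.48682394 0.17662499 0.25300953]
```

View pics/w7c.png

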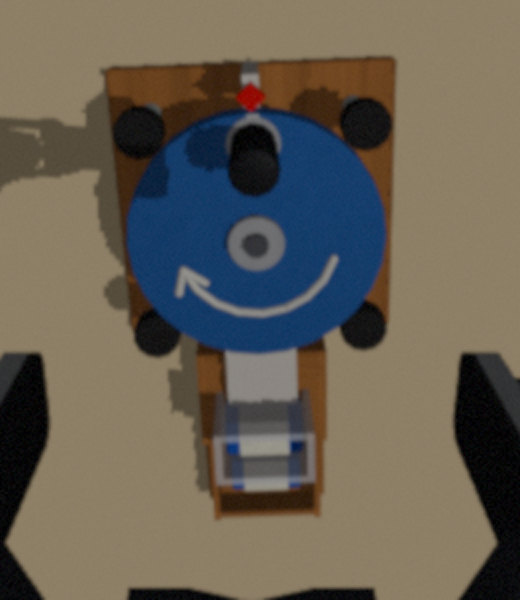

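The mark is within 0.5° of home, and the knob points at the post. I'll check the tray numerically and hand in.

```bash
python3 - <<'E'
from h import *
p=viewer.read_camera('scene')
for d in viewer.search_frame(p,'blue_eraser')[:4]: print(round(d['score'],2),np.round(d['rect'],1))
y=np.radians(8.65)
for x in(.125,.173): print('expected at x',x,proj(p,[.534+x*np.cos(y),.1855+x*np.sin(y),.02 if x>.15 else .045]))
print('diff to s2 in tray',np.abs(p['frame'][258:285,432:472].astype(int)-cv2.imread('pics/s2.png')[258:285,432:472,::-1]).mean())
print(bot.hand_in())
E
```

```text
0.7 [451.1 272.9  31.   14. ]
expected at x 0.125 [441.22105195 238.90139098]
expected at x 0.173 [449.82436686 269.23658741]
diff to s2 in tray 7.955555555555556
the job is handed in; nothing more can be done
None
```

I gripped the blue crank knob, led it clockwise through one full turn in fixed orientation, then let go, lifted the gripper clear and handed the job in at about 11 s.

- **Wheel:** after I let go, the wheel's white mark was at 8.2°. The rollers, post and base edge put home at 8.3 to 8.8°, so it stopped within about 0.6° of home.
- **Eraser:** the detector found the dispensed eraser in the tray at pixel (451,273), where the tray should be at (450,269). I saw it there in the mid-turn picture; the final check was by detector only.
- **Forces and contact:** the force readings I took stayed below about 10 N. The gripper never touched the erasers or the orange machine.
- **Disagreements:** the hub position from the cameras was about 1 mm off the one worked out from the arm's path, so I used the path-based one. The first stop was about 1.5° short, so I nudged the knob forward twice before letting go.

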